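# Fetch the stapler from the back of the desk organiser

## Task

A visitor's forms are waiting to be stapled. Get the blue stapler out from behind the things in the front bays of the desk organiser: first stand the glue bottle, the paper-clip pot and the red stamp aside on the grey felt pad, all three, then lift out the stapler and lay it, standing on its base, in the middle of the sheaf of forms, lengthwise along the sheaf; last, put each of the three back upright exactly where it stood in the organiser. Do not tip any of the three, and leave the staple box, the sharpener and the mug where they are.

Things in the scene. Friction and masses are not known exactly. Their poses are not given: they have to be found in the camera images.
- glue_mid (a point): white glue bottle with a blue band and an orange nozzle, upright; round body 48 mm across up to 66 mm, then narrowing, 96 mm high in all; this point is its centre, 48 mm above its underside; z up; about 0.12 kg. Stands in one of the three front bays of the organiser
- clips_mid (a point): paper-clip pot: yellow cylinder with a black top and a few steel clips stuck on it, 50 mm across, 70 mm high; this point is its centre, 35 mm above its underside; z up; about 0.12 kg. Stands in one of the three front bays
- stamp_mid (a point): self-inking stamp: red block 58 mm (its x) by 42 mm (its y), straight-sided to 62 mm high, with a narrower black cap (50 by 36 mm) up to 84 mm; this point is its centre, 42 mm above its underside; grip it across the 42 mm (its y); z up; about 0.12 kg. Stands in one of the three front bays
- stapler_mid (a point): blue office stapler on a black base, lying behind the three things: 138 mm long (its x, nose at +x), base 36 mm wide and 6 mm thick, blue arm 34 mm wide (its y) from 22 to 54 mm above the underside; this point is its centre, 27 mm above the underside; z up; about 0.24 kg. Grip it across its width near the middle. Only about 5 to 20 mm separate it from the things in front
- organiser: low desk organiser, grey floor with black rims, fixed: 156 mm (its x, away from the robot) by 294 mm (its y); origin at the centre of its underside; floor 4 mm thick, rim 14 mm high; three bays in front (its -x side), side by side along its y, 95 mm apart, the middle one at y = 0; dividers between them 14 mm high; an undivided lane behind them (its +x side)
- felt_pad: grey felt desk pad with white stitching, fixed and empty: 250 mm (its x) by 160 mm (its y), 4 mm thick; origin at the centre of its underside. It lies to one side of the organiser, left or right. The three things are parked upright anywhere on it
- forms: sheaf of white ruled forms on a slightly larger buff folder, fixed: sheaf 210 mm (its x, the long way) by 148 mm (its y), its top 8 mm above the origin, which is at the centre of the folder's underside and also under the middle of the sheaf. It lies on the other side of the organiser. The stapler goes on the middle of it, lengthwise along x, nose either way
- staples_mid (a point): bystander: small loose cardboard box of staples with a green band, 48 by 30 by 22 mm high, in the organiser's back lane at its -y end; this point is its centre
- sharpener_mid (a point): bystander: small loose round pencil sharpener, clear with a green top, 31 mm across, 42 mm high, in the organiser's back lane at its +y end; this point is its centre
- mug: bystander: loose white mug, 76 mm across, 90 mm high, handle at its +y; origin at the centre of its underside
Things that resemble listed ones, but are neither listed nor needed, are in the scene too. Of the things that look like the part that bears glue_mid, take the one that is nearest to the robot's base at the start.

How it is judged:
By the outcome, as a careful person would: the job done as asked, in the order asked, and still so for the second after the job is handed in, with the robot touching nothing.
It also fails if it takes over 144 s, if anything falls off the work surface, if the arm or the gripper's body presses on something with over 40 N, if the wrist force passes 120 N, or if a joint passes its speed limit or range.

## Robot

A 6-joint arm with a two-finger parallel gripper is mounted at the origin on the work surface. World frame = base frame: x ahead of the robot, y to its left, z up, the work surface at z = 0. Lengths are in mm, angles in rad, forces in N, time in s.
With the tool pointing down it reaches from about 350 to 975 mm from the base axis. Payload 7.1 kg.
Tool frame: the origin (TCP) lies at the very end of the fingers, on their centre line; the grasp point (between the pads) lies tcp_to_grasp behind it (tcp_to_grasp is the distance from the TCP to the grasp point, in mm); z points along the fingers, x is the direction in which the jaws open and shut, and the axes are right-handed (so a half turn about z gives the same grasp; the last joint's range is limited). The gripper opens to 88 mm and grips with 3 to 60 N. Pads are 20 mm wide; open, the fingers measure 115 mm over their backs; the gripper's body (75 mm by 178 mm) begins 61 mm behind the grasp point.
Start: joints at [-1.243, 0.423, 1.63, -0, 1.089, -0.019], TCP at [212.448, -587.767, 222.675] pointing down, gripper open.
Joint ranges: [-3, 3], [-0.9, 2.11], [0.09, 2.58], [-1.31, 4.45], [0.11, 2.69], [-2.54, 2.54]. Speed limits (rad/s): [2.39, 2.39, 3.01, 3.14, 3.14, 3.14].

## Interface

Orientations are given as a rotation vector (axis times angle).
In Python, from workcell import get_obs, get_image, close_job, recognise, mark_of, tcp_to_grasp gives the robot as it stands. The module is installed in compiled form; this text tells all that it offers.
- The arm moves only by the tool move_arm, never from a script. Its argument "motion" is a list of rows, each a list of 7 numbers: the shift along the world's x, y, z in mm, then the turn, a rotation vector about the world's x, y, z in rad, then the finger opening in mm, from 0 to 87.8. A call has 1 to 5 rows; each row is the pose to reach, as a shift and turn from the pose commanded when the call began; what a row does not reach only later rows make up. A row lasts 1/12 s, in which the tool goes at most 41.7 mm and 7.16 degrees, less where a joint would pass 70% of its speed; a pose out of reach is approached as far as the arm can. A call with a gripper value outside its range is refused whole. The fingers move at their own pace and stop on an object; the grip force is fixed at half the most. Time passes only in rows, so rows that repeat a pose let the fingers close. It gives the time, the measured TCP pose, the force and the opening at its end, in the units of the state.
- get_obs(): the state, without advancing time (a new reading comes with each control period).
- get_image(name): name is "scene" or "side" or "wrist"; returns a dict with "color" (400x640x3 uint8, red, green, blue), "mtx" (3x3 intrinsics, pixels), "camera_from_world" (4x4, takes a point from world to camera coordinates). Camera axes: x right, y up, looking along -z (the intrinsics and any distortion apply to the point x, -y, -z); pixel columns grow to the right and rows downward; lengths in mm; the calibration is good to about 2 mm. A picture is of the moment at which its call begins. There is no depth.
- close_job(): hands the job in, once; it reports no verdict.
Trained networks look in a picture, given as the dict that the camera call returned (one of the last four; its "shot" number tells which), for a name from the list of things; names that differ only in an ending like _2 or _b are one class to them, and where a whole thing is asked for, a point or a joint stands for the part that bears it (a point fixed in the world has none). Each returns a list of dicts, best first, with "p" (0 to 1); they miss things now and then, are a little off and sometimes report something else, mostly with a low value. They report only what shows in the picture. A call takes as long as a camera call. They do not tell look-alikes from the thing itself.
- recognise(picture, label): "bbox" ([centre column, centre row, width, height] in pixels, round what is visible of it).
- mark_of(picture, label): "location" ([row, column] in pixels: a listed point, or the origin of a listed thing).
The state is a dict: "t": time; "qpos": joint angles; "qvel": joint speeds; "joint_torque": joint torques, N m; "ee_pos": TCP position; "orientation": TCP orientation; "ft_force": force on the tool from outside, world axes, zero at the start; "moment": the same for the moment, N m; "width": finger opening in mm.
Only numpy, scipy, OpenCV 4.12 (cv2) and the standard library are available. Lean on these libraries where they do the work, as an engineer would, in place of code of your own. Each camera call takes 0.05 s, during which the arm holds its last target. There are 200 camera calls.

## Working session

There is one attempt and no reset: what is moved stays moved. The work goes in short steps, Python scripts to look and compute and a tool call to move; the robot and the scene stay as the last step left them, time stands still between calls to the robot, and variables do not carry over. Pictures are saved under pics/ and viewed, about 12 in all and at most 16, crops included, and the job is handed in when it is done.

Besides the shell and the picture viewer there is one more tool, called as name(argument=value, ...) on one line, values as JSON. move_arm: Moves the arm, as the interface text tells. Its arguments: {"type":"object","properties":{"motion":{"type":"array"}},"required":["motion"]}

```bash
mkdir -p pics
cat > h.py <<'E'
import numpy as np, cv2
from workcell import *
def save(im,name,crop=None,scale=1):
    c=cv2.cvtColor(im["color"],cv2.COLOR_RGB2BGR)
    if crop: c=c[crop[1]:crop[3],crop[0]:crop[2]]
    if scale!=1: c=cv2.resize(c,None,fx=scale,fy=scale,interpolation=cv2.INTER_CUBIC)
    cv2.imwrite("pics/"+name,c)
def ray(im,row,col):
    K=im["mtx"];T=np.array(im["camera_from_world"])
    d=np.linalg.inv(K)@[col,row,1]; d=np.array([d[0],-d[1],-d[2]])
    R=T[:3,:3]; return -R.T@T[:3,3], R.T@d
def onz(im,row,col,z):
    o,d=ray(im,row,col); return o+d*(z-o[2])/d[2]
def proj(im,p):
    T=np.array(im["camera_from_world"]); c=T[:3,:3]@p+T[:3,3]; u=im["mtx"]@[c[0],-c[1],-c[2]]; return u[:2]/u[2]
Z=dict(glue_mid=52,clips_mid=39,stamp_mid=46,stapler_mid=31,organiser=0,felt_pad=0,forms=0,staples_mid=15,sharpener_mid=25,mug=0)
E
python3 - <<'E'
from h import *
print(get_obs()["ee_pos"],get_obs()["orientation"],tcp_to_grasp)
for n in("scene","side"):
    im=get_image(n); save(im,n+"0.png"); print(n,ray(im,200,320)[0])
    for k,z in Z.items():
        for r in mark_of(im,k):
            if r["p"]>.2: print(k,round(r["p"],2),np.round(r["location"]),np.round(onz(im,*r["location"],z)))
E
```

```text
[ 212.25709169 -587.26994985  221.89014254] [-2.57068590e+00  1.80434226e+00  1.95159757e-03] 18.700000000000003
scene [1057.70662027 -399.54030094  958.38394629]
glue_mid 0.71 [215. 329.] [628.   7.  52.]
glue_mid 0.68 [161. 338.] [533. 126.  52.]
clips_mid 0.91 [196. 315.] [561.  25.  39.]
stamp_mid 0.64 [222. 282.] [567. -76.  46.]
stapler_mid 0.79 [213. 328.] [611.  18.  31.]
organiser 0.82 [213. 324.] [590.  26.   0.]
felt_pad 0.78 [118. 390.] [492. 352.   0.]
felt_pad 0.35 [214. 325.] [594.  26.  -0.]
forms 0.56 [285. 161.] [ 489. -344.    0.]
staples_mid 0.82 [257. 299.] [642. -97.  15.]
sharpener_mid 0.73 [182. 368.] [610. 146.  25.]
sharpener_mid 0.34 [188. 435.] [727. 246.  25.]
mug 0.74 [188. 438.] [723. 268.   0.]
side [ 67.79575916 533.14848151 705.42391859]
glue_mid 0.64 [174. 370.] [ 597. -178.   52.]
glue_mid 0.63 [252. 298.] [543. 112.  52.]
clips_mid 0.86 [223. 326.] [567.   5.  39.]
stamp_mid 0.81 [204. 350.] [567. -70.  46.]
stapler_mid 0.64 [220. 306.] [611.  21.  31.]
organiser 0.96 [238. 313.] [586.  27.   0.]
organiser 0.56 [218. 304.] [646.  -6.   0.]
felt_pad 0.63 [360. 216.] [499. 349.   0.]
forms 0.72 [179. 444.] [ 493. -343.    0.]
staples_mid 0.6 [195. 332.] [641. -95.  15.]
sharpener_mid 0.73 [256. 260.] [608. 156.  25.]
mug 0.91 [265. 185.] [723. 263.   0.]
mug 0.58 [253. 296.] [580.  84.   0.]
```

```bash
ls pics
```

```text
scene0.png
side0.png
```

View pics/scene0.png

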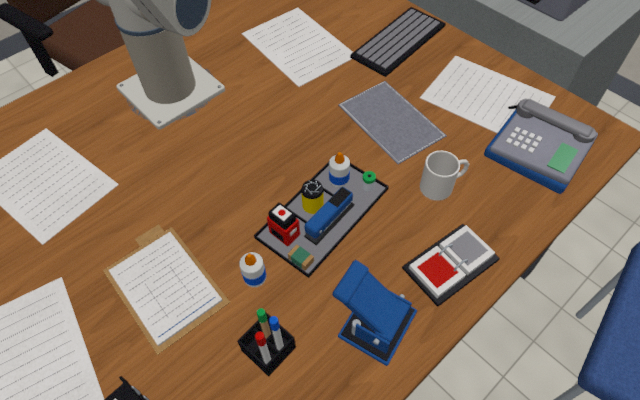

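View pics/side0.png

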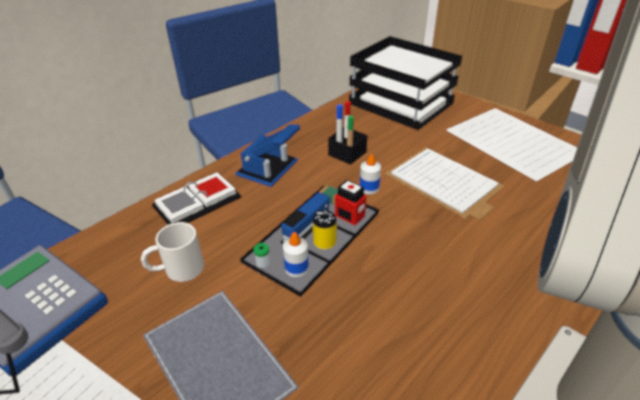

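Two glue bottles: scene (339,168) in the organiser, at 548 mm from the base, and scene (251,268) loose on the desk, at 623 mm. The one in the organiser is nearest and stands in a bay, so that's the one to take. I'll move above the organiser and take a closer look, which will also confirm it.

move_arm(motion=[[16,30,10,0,0,-0.02,87],[32,60,20,0,0,-0.04,87],[48,90,30,0,0,-0.06,87],[64,120,40,0,0,-0.08,87],[80,150,50,0,0,-0.1,87]])

```text
t: 1.52
ee_pos: [292.8, -436.3, 273.1]
orientation: [-2.476, 1.933, -0.0]
ft_force: [-0.0, -0.5, 0.2]
width: 87.1
```

move_arm(motion=[[16,30,10,0,0,-0.02,87],[32,60,20,0,0,-0.04,87],[48,90,30,0,0,-0.06,87],[64,120,40,0,0,-0.08,87],[80,150,50,0,0,-0.1,87]])

```text
t: 1.93
ee_pos: [372.9, -286.2, 323.4]
orientation: [-2.377, 2.054, -0.001]
ft_force: [0.3, -0.6, -0.0]
width: 86.9
```

move_arm(motion=[[16,30,6,0,0,0,87],[32,60,12,0,0,0,87],[48,90,18,0,0,0,87],[64,120,24,0,0,0,87],[80,150,30,0,0,0,87]])

```text
t: 2.35
ee_pos: [452.9, -136.1, 353.3]
orientation: [-2.378, 2.052, -0.001]
ft_force: [1.0, 0.1, 0.3]
width: 87.1
```

move_arm(motion=[[16,30,0,0,0,0,87],[32,60,0,0,0,0,87],[48,90,0,0,0,0,87],[64,120,0,0,0,0,87],[64,120,0,0,0,0,87]])

```text
t: 2.77
ee_pos: [518.5, -13.5, 352.8]
orientation: [-2.381, 2.047, 0.0]
ft_force: [-1.1, 1.1, 0.2]
width: 87.1
```

```bash
cat >> h.py <<'E'
from scipy.spatial.transform import Rotation as Ro
def state():
    o=get_obs(); R=Ro.from_rotvec(o["orientation"]).as_matrix()
    print("t",round(o["t"],2),"pos",np.round(o["ee_pos"],1),"jawyaw",round(np.degrees(np.arctan2(R[1,0],R[0,0])),1),"toolz",np.round(R[:,2],3),"w",round(float(o["width"]),1),"F",np.round(o["ft_force"],1),"q",np.round(o["qpos"],2)); return o
E
python3 - <<'E'
from h import *
state()
im=get_image("wrist"); save(im,"w1.png"); print(ray(im,200,320))
for k,z in Z.items():
    for r in mark_of(im,k):
        if r["p"]>.2: print(k,round(r["p"],2),np.round(r["location"]),np.round(onz(im,*r["location"],z),1))
E
```

```text
t 2.77 pos [518.5 -13.5 352.8] jawyaw -81.4 toolz [ 0.001  0.002 -1.   ] w 87.1 F [-1.1  1.1  0.2] q [-0.05  0.13  1.72  0.    1.29  1.37]
(array([589.28923941,  -2.88281794, 514.95292053]), array([-0.26704253, -0.04056682, -0.96285581]))
glue_mid 0.93 [140. 240.] [540.  119.6  52. ]
glue_mid 0.81 [129. 437.] [ 605.3 -188.9   52. ]
clips_mid 0.6 [140. 304.] [555.6  18.7  39. ]
stamp_mid 0.56 [143. 362.] [564.7 -76.3  46. ]
stamp_mid 0.51 [121. 305.] [585.4  21.5  46. ]
stapler_mid 0.65 [104. 308.] [613.5  20.7  31. ]
stapler_mid 0.38 [ 12. 165.] [711.1 252.3  31. ]
organiser 0.9 [122. 304.] [583.2  25.4   0. ]
felt_pad 0.81 [141. 121.] [500.9 344.2   0. ]
felt_pad 0.64 [ 93. 228.] [611.  159.8   0. ]
forms 0.66 [203. 486.] [ 488.8 -337.6    0. ]
staples_mid 0.96 [ 97. 377.] [641.5 -91.4  15. ]
sharpener_mid 0.71 [ 93. 227.] [610.  153.5  25. ]
mug 0.78 [ 13. 166.] [717.8 266.9   0. ]
```

View pics/w1.png

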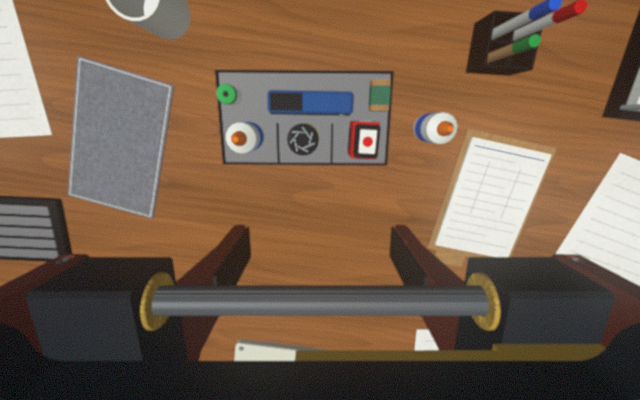

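The wrist view shows, in the bays, glue (240,138), clips (303,140) and stamp (365,141). The stapler is behind them at (310,102), the pad is at (120,137) and the forms are at (495,195). The loose second glue bottle is at (437,128). I'll enlarge the view to confirm and get yaws.

Run:
```python
from h import *
im=get_image("wrist"); save(im,"w2.png",(205,60,405,175),4)
h=lambda pts,z:np.array([onz(im,r,c,z)[:2] for c,r in pts])
for n,pts,z in(("org",[(217,72),(393,72),(387,164),(223,164)],14),("pad",[(80,59),(172,86),(152,216),(69,193)],4),("sheaf",[(471,138),(553,150),(513,258),(435,243)],8)):
    P=h(pts,z); L=np.linalg.norm(np.roll(P,-1,0)-P,axis=1); d=np.roll(P,-1,0)-P
    print(n,P.mean(0).round(1),L.round(),np.degrees(np.arctan2(d[:,1],d[:,0])).round(1))
c=im["color"]; hsv=cv2.cvtColor(c,cv2.COLOR_RGB2HSV)
def blob(lo,hi,box,z):
    m=cv2.inRange(hsv,lo,hi); k=np.zeros_like(m); k[box[1]:box[3],box[0]:box[2]]=1; m*=k
    cs=max(cv2.findContours(m,0,2)[0],key=cv2.contourArea)
    r=cv2.boxPoints(cv2.minAreaRect(cs)); P=h(r,z); d=np.roll(P,-1,0)-P
    print(r.round(1).tolist(),P.mean(0).round(1),np.linalg.norm(d,axis=1).round(1),np.degrees(np.arctan2(d[:,1],d[:,0])).round(1))
blob((105,120,40),(125,255,255),(264,85,358,120),58)
blob((0,0,170),(180,80,255),(350,125,380,157),88)
```

```text
org [584.7  17.1] [289. 151. 292. 151.] [ -81.6 -171.7   98.4    6.9]
pad [497.4 341.4] [152. 243. 155. 240.] [-97.5 171.5  81.3  -9.1]
sheaf [ 492.9 -347.5] [150. 214. 161. 205.] [-89.6 179.6  86.9  -3.4]
[[263.70001220703125, 109.9000015258789], [264.1000061035156, 88.0999984741211], [348.29998779296875, 89.80000305175781], [347.8999938964844, 111.5]] [614.4  17.3] [ 31.6 127.8  31.6 130.3] [   4.2  -82.6 -171.2   97.4]
[[354.70001220703125, 149.89999389648438], [356.3999938964844, 126.0], [373.1000061035156, 127.19999694824219], [371.3999938964844, 151.10000610351562]] [571.3 -76.5] [34.8 24.6 34.9 25.2] [   6.2  -85.5 -172.9   94.4]
```

View pics/w2.png

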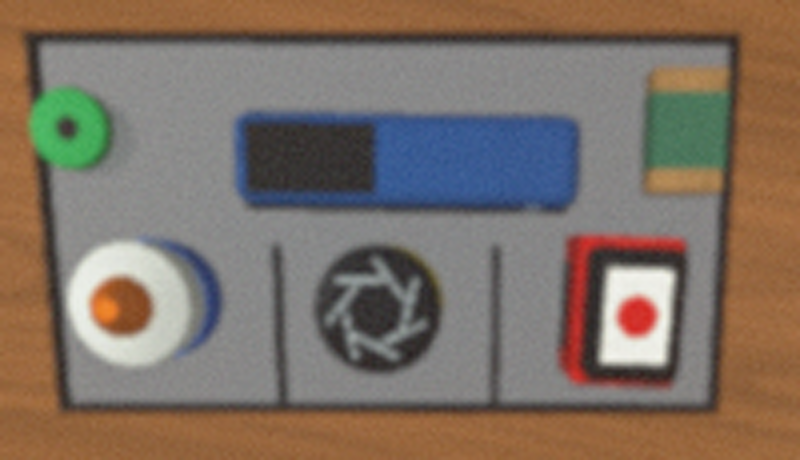

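Run:
```python
from h import *
state(); im=get_image("wrist"); save(im,"w3.png")
h=lambda pts,z:np.array([onz(im,r,c,z)[:2] for c,r in pts])
P=h([(212.2,69),(389.5,69),(384,162),(221,162)],14); d=np.roll(P,-1,0)-P
print(P.mean(0),np.linalg.norm(d,axis=1).round(),np.degrees(np.arctan2(d[:,1],d[:,0])).round(1))
for k,z in Z.items():
    for r in mark_of(im,k):
        if r["p"]>.4: print(k,round(r["p"],2),np.round(r["location"]),np.round(onz(im,*r["location"],z),1))
print("clips top",onz(im,60+310/4,205+378/4,74),"stamp dot",onz(im,60+317/4,205+637/4,88),"nozzle",onz(im,60+306/4,205+108/4,100), "glue body top",onz(im,60+304/4,205+131/4,70))
print("stapler",h([(205+408/4,60+160/4)],58), h([(205+240/4,60+158/4),(205+578/4,60+163/4)],50))
```

```text
t 3.37 pos [516.3 -18.2 352.8] jawyaw -81.6 toolz [ 0. -0. -1.] w 87.0 F [0.5 0.6 0.7] q [-0.06  0.13  1.72  0.    1.29  1.37]
[587.95360218  23.3844089 ] [290. 152. 290. 152.] [ -81.6 -171.5   98.4    8.5]
glue_mid 0.86 [138. 237.] [541.8 119.7  52. ]
glue_mid 0.61 [126. 435.] [ 606.3 -189.7   52. ]
clips_mid 0.79 [135. 300.] [559.4  20.5  39. ]
stamp_mid 0.84 [141. 361.] [565.9 -79.   46. ]
stapler_mid 0.57 [102. 307.] [612.3  17.2  31. ]
organiser 0.72 [119. 303.] [586.1  22.3   0. ]
felt_pad 0.85 [141. 115.] [499.  349.5   0. ]
forms 0.82 [201. 484.] [ 488.2 -337.7    0. ]
staples_mid 0.69 [ 95. 375.] [641.1 -93.1  15. ]
sharpener_mid 0.76 [ 90. 227.] [612.4 149.1  25. ]
mug 0.59 [ 11. 161.] [716.8 268.6   0. ]
clips top [558.12638944  19.19960008  74.        ] stamp dot [570.5986568  -77.02793462  88.        ] nozzle [547.03436578 113.83257713 100.        ] glue body top [546.17128884 113.90004164  70.        ]
stapler [[614.58879652  15.98511592]] [[606.20847569  81.26171656]
 [623.68189516 -49.36482507]]
```

View pics/w3.png

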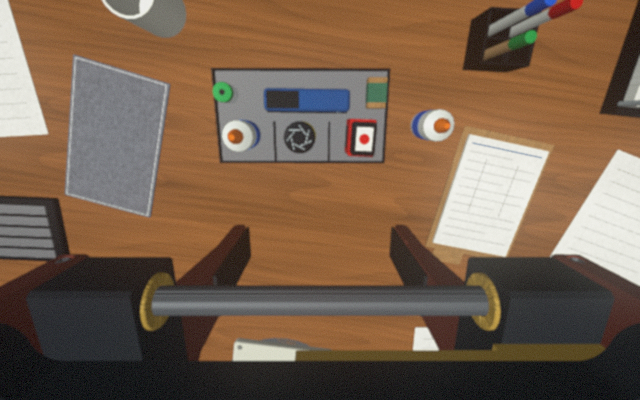

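move_arm(motion=[[7,33,-15,0,0,0,87],[15,66,-30,0,0,0,80],[22,99,-50,0,0,0,75],[29.6,131.8,-70,0,0,0,70],[29.6,131.8,-105,0,0,0,70]])

```text
t: 4.33
ee_pos: [549.1, 119.0, 249.4]
orientation: [-2.376, 2.044, -0.005]
ft_force: [0.2, -0.1, -0.1]
width: 70.4
```

move_arm(motion=[[0,0,-38,0,0,0,70],[0,0,-77.7,0,0,0,70],[0,0,-77.7,0,0,0,70],[0,0,-77.7,0,0,0,70],[0,0,-77.7,0,0,0,70]])

```text
t: 4.75
ee_pos: [547.3, 114.2, 171.7]
orientation: [-2.377, 2.052, -0.002]
ft_force: [0.4, -0.0, 0.4]
width: 70.1
```

```bash
cat > look.py <<'E'
from h import *
import sys
o=state(); im=get_image("wrist"); save(im,sys.argv[1])
for k in sys.argv[2:]:
    for r in mark_of(im,k):
        if r["p"]>.3: print(k,round(r["p"],2),np.round(r["location"]),np.round(onz(im,*r["location"],Z[k]),1))
E
python3 look.py w4.png glue_mid clips_mid stamp_mid stapler_mid organiser felt_pad
```

```text
t 4.75 pos [547.3 114.2 171.7] jawyaw -81.6 toolz [ 0.002  0.    -1.   ] w 70.1 F [ 0.4 -0.   0.4] q [ 0.18  0.39  1.82 -0.    0.93  1.61]
glue_mid 0.62 [192. 319.] [548.2 114.7  52. ]
glue_mid 0.61 [178. 622.] [ 608.4 -187.1   52. ]
clips_mid 0.86 [191. 404.] [559.8  23.8  39. ]
stamp_mid 0.96 [198. 499.] [568.  -74.5  46. ]
stapler_mid 0.62 [140. 420.] [614.6  17.1  31. ]
organiser 0.87 [163. 402.] [584.6  21.3   0. ]
organiser 0.37 [193. 124.] [499.2 348.1   0. ]
felt_pad 0.91 [192. 126.] [501.1 346.7   0. ]
```

View pics/w4.png

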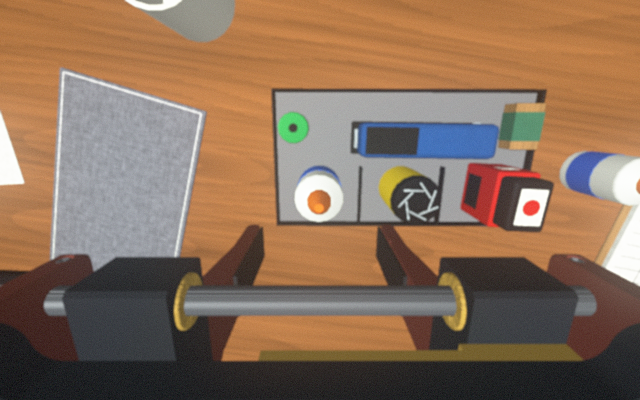

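Glue stands at about (547.5,114.5), centred between the fingers (col 319). I'll descend and grip it.

move_arm(motion=[[0.5,0,-40,0,0,0,70],[1,0.3,-80,0,0,0,70],[1.5,0.5,-115,0,0,0,70],[1.5,0.5,-137,0,0,0,70],[1.5,0.5,-137,0,0,0,70]])

```text
t: 5.52
ee_pos: [544.5, 113.9, 29.1]
orientation: [2.374, -2.049, -0.007]
ft_force: [-0.7, 0.8, 0.7]
width: 70.1
```

move_arm(motion=[[0,0,0,0,0,0,55],[0,0,0,0,0,0,40],[0,0,0,0,0,0,40],[0,0,0,0,0,0,40],[0,0,0,0,0,0,40]])

```text
t: 5.93
ee_pos: [549.0, 114.8, 34.9]
orientation: [-2.376, 2.051, -0.003]
ft_force: [-0.8, -0.8, 8.1]
width: 47.8
```

move_arm(motion=[[0,0,0,0,0,0,40],[0,0,3,0,0,0,40],[0,0,15,0,0,0,40],[0,0,40,0,0,0,40],[0,0,70,0,0,0,40]])

```text
t: 6.35
ee_pos: [546.0, 114.2, 103.2]
orientation: [2.376, -2.051, -0.003]
ft_force: [-0.6, 0.6, -0.7]
width: 48.0
```

move_arm(motion=[[4,33,20,0,0,0,40],[8,66,30,0,0,0,40],[12,100,30,0,0,0,40],[16,134,30,0,0,0,40],[19,168,30,0,0,0,40]])

```text
t: 6.77
ee_pos: [566.8, 284.1, 134.8]
orientation: [-2.377, 2.052, -0.001]
ft_force: [0.4, -1.3, -0.2]
width: 47.8
```

move_arm(motion=[[3,30,0,0,0,0,40],[5.5,52.5,0,0,0,0,40],[5.5,52.5,0,0,0,0,40],[5.5,52.5,-30,0,0,0,40],[5.5,52.5,-60,0,0,0,40]])

```text
t: 7.18
ee_pos: [573.4, 336.1, 75.2]
orientation: [-2.376, 2.048, -0.003]
ft_force: [0.1, -0.8, -1.7]
width: 47.6
```

```bash
python3 look.py w5.png felt_pad glue_mid
```

```text
t 7.18 pos [573.4 336.1  75.2] jawyaw -81.5 toolz [ 0.004  0.002 -1.   ] w 47.6 F [ 0.1 -0.8 -1.7] q [ 0.51  0.66  1.62 -0.    0.86  1.94]
glue_mid 0.83 [259. 319.] [548.9 333.2  52. ]
```

View pics/w5.png

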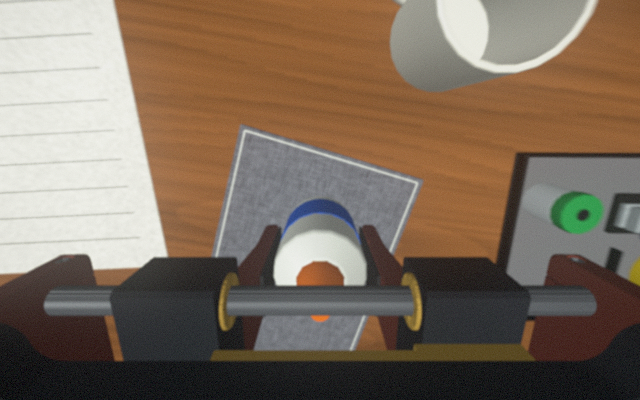

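Glue hangs upright at about (320,240), inside the pad's stitched edge. I'll set it down.

move_arm(motion=[[0,0,-20,0,0,0,40],[0,0,-34,0,0,0,40],[0,0,-39.5,0,0,0,40],[0,0,-39.5,0,0,0,40],[0,0,-39.5,0,0,0,40]])

```text
t: 7.75
ee_pos: [572.6, 335.0, 34.6]
orientation: [-2.377, 2.052, -0.0]
ft_force: [-0.1, 0.6, -1.2]
width: 47.8
```

move_arm(motion=[[0,0,0,0,0,0,50],[0,0,0,0,0,0,60],[0,0,0,0,0,0,70],[0,0,0,0,0,0,70],[0,0,20,0,0,0,70]])

```text
t: 8.17
ee_pos: [569.8, 333.7, 50.4]
orientation: [2.374, -2.049, -0.003]
ft_force: [-0.1, 0.0, -0.4]
width: 69.3
```

move_arm(motion=[[0,0,40,0,0,0,70],[0,0,80,0,0,0,70],[0,0,116.5,0,0,0,70],[0,-33,116.5,0,0,0,70],[-2,-70,116.5,0,0,0,70]])

```text
t: 8.58
ee_pos: [572.1, 266.9, 173.5]
orientation: [-2.377, 2.044, -0.005]
ft_force: [0.1, -0.4, -0.7]
width: 70.1
```

Run:
```python
from h import *
state(); im=get_image("side")
for r in mark_of(im,"glue_mid"): print(r["p"],onz(im,*r["location"],52))
print([(round(r["p"],2),np.round(r["bbox"])) for r in recognise(im,"glue_mid")])
```

```text
t 8.58 pos [572.1 266.9 173.5] jawyaw -81.4 toolz [ 0.007  0.003 -1.   ] w 70.1 F [ 0.1 -0.4 -0.7] q [0.42 0.49 1.66 0.   0.99 1.84]
0.87 [ 599.19610125 -175.00636279   52.        ]
0.81 [570.1928371 331.0748286  52.       ]
[(0.97, array([370., 176.,  21.,  42.])), (0.75, array([196., 317.,  31.,  46.])), (0.36, array([305., 221.,  49.,  54.]))]
```

move_arm(motion=[[-2,-38,0,0,0,0,72],[-4,-76,0,0,0,0,72],[-6,-114,0,0,0,0,72],[-8,-152,0,0,0,0,72],[-9,-190,0,0,0,0,72]])

```text
t: 9.15
ee_pos: [560.9, 74.4, 169.8]
orientation: [-2.379, 2.051, 0.0]
ft_force: [1.4, -0.3, -0.2]
width: 71.9
```

move_arm(motion=[[-1,-30,0,0,0,0,72],[-2,-54,-10,0,0,0,72],[-2,-54,-10,0,0,0,72],[-2,-54,-10,0,0,0,72],[-2,-54,-10,0,0,0,72]])

```text
t: 9.57
ee_pos: [559.4, 22.0, 159.9]
orientation: [-2.378, 2.052, 0.0]
ft_force: [0.4, 0.9, -0.2]
width: 72.1
```

```bash
python3 look.py w6.png clips_mid stamp_mid stapler_mid organiser felt_pad
```

```text
t 9.57 pos [559.4  22.  159.9] jawyaw -81.6 toolz [ 0.  0. -1.] w 72.1 F [ 0.4  0.9 -0.2] q [0.02 0.41 1.82 0.   0.91 1.44]
clips_mid 0.67 [194. 318.] [558.   23.2  39. ]
stamp_mid 0.91 [199. 415.] [568.3 -74.5  46. ]
stapler_mid 0.85 [138. 335.] [615.9  15.1  31. ]
organiser 0.74 [163. 321.] [584.6  23.9   0. ]
felt_pad 0.61 [195.  43.] [498.7 343.1   0. ]
```

View pics/w6.png

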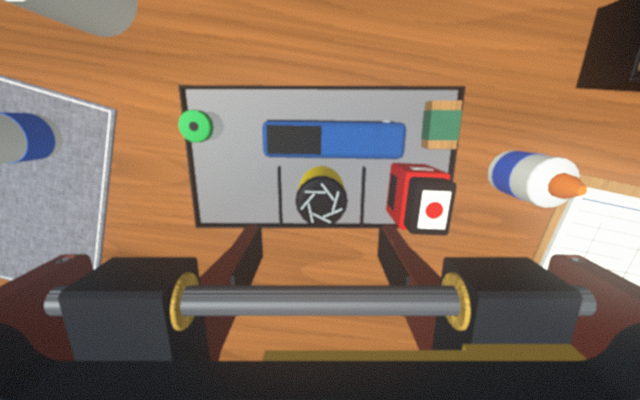

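Clip pot at (321,195), centred between the fingers. The glue stands upright on the pad at (25,137). I'll grip the pot.

move_arm(motion=[[0,0.5,-40,0,0,0,72],[-0.5,1,-80,0,0,0,72],[-0.5,1,-112,0,0,0,72],[-0.5,1,-132,0,0,0,72],[-0.5,1,-132,0,0,0,72]])

```text
t: 10.28
ee_pos: [555.4, 22.4, 24.1]
orientation: [2.375, -2.049, -0.008]
ft_force: [-0.8, -0.3, 0.6]
width: 71.9
```

move_arm(motion=[[0,0,0,0,0,0,55],[0,0,0,0,0,0,42],[0,0,0,0,0,0,42],[0,0,0,0,0,0,42],[0,0,0,0,0,0,42]])

```text
t: 10.7
ee_pos: [559.9, 22.1, 29.8]
orientation: [-2.377, 2.051, -0.004]
ft_force: [-0.6, 0.1, 7.7]
width: 49.8
```

move_arm(motion=[[0,0,0,0,0,0,42],[0,0,3,0,0,0,42],[0,0,20,0,0,0,42],[0,0,60,0,0,0,42],[0,0,100,0,0,0,42]])

```text
t: 11.12
ee_pos: [556.9, 22.0, 128.1]
orientation: [2.376, -2.051, -0.005]
ft_force: [1.7, -0.3, -0.9]
width: 49.5
```

move_arm(motion=[[-8,38,10,0,0,0,42],[-16,76,10,0,0,0,42],[-24,114,10,0,0,0,42],[-32,152,10,0,0,0,42],[-38,190,10,0,0,0,42]])

```text
t: 11.53
ee_pos: [519.6, 213.5, 138.7]
orientation: [-2.377, 2.053, -0.0]
ft_force: [0.5, 0.1, -0.9]
width: 49.6
```

move_arm(motion=[[-8,38,0,0,0,0,42],[-16,76,0,0,0,0,42],[-22.5,114,0,0,0,0,42],[-22.5,134,0,0,0,0,42],[-22.5,134,0,0,0,0,42]])

```text
t: 11.95
ee_pos: [497.7, 350.2, 138.7]
orientation: [-2.38, 2.046, -0.0]
ft_force: [-0.5, 0.2, -0.8]
width: 49.7
```

move_arm(motion=[[0,0,-38,0,0,0,42],[0,0,-70,0,0,0,42],[0,0,-95,0,0,0,42],[0,0,-105,0,0,0,42],[0,0,-109.5,0,0,0,42]])

```text
t: 12.37
ee_pos: [496.4, 343.9, 28.7]
orientation: [2.374, -2.049, -0.002]
ft_force: [-11.9, -13.0, 41.6]
width: 49.9
```

move_arm(motion=[[0,0,0,0,0,0,42],[0,0,0,0,0,0,50],[0,0,0,0,0,0,60],[0,0,0,0,0,0,70],[0,0,0,0,0,0,70]])

```text
t: 12.78
ee_pos: [498.5, 346.1, 29.1]
orientation: [-2.377, 2.052, -0.0]
ft_force: [0.3, 0.8, 0.1]
width: 65.7
```

move_arm(motion=[[0,0,30,0,0,0,70],[0,0,68,0,0,0,70],[0,0,105,0,0,0,70],[0,0,131.5,0,0,0,70],[0,0,131.5,0,0,0,70]])

```text
t: 13.2
ee_pos: [501.2, 348.1, 166.4]
orientation: [-2.371, 2.046, -0.004]
ft_force: [1.2, -0.4, 0.4]
width: 70.2
```

```bash
python3 look.py w7.png glue_mid clips_mid felt_pad
```

```text
t 13.2 pos [501.2 348.1 166.4] jawyaw -81.6 toolz [ 0.009  0.006 -1.   ] w 70.2 F [ 1.2 -0.4  0.4] q [ 0.59  0.46  1.71 -0.    0.95  2.01]
glue_mid 0.79 [127. 344.] [570.8 335.3  52. ]
clips_mid 0.86 [195. 322.] [498.3 345.6  39. ]
```

move_arm(motion=[[8,-38,0,0,0,0,70],[15,-76,0,0,0,0,70],[22,-114,0,0,0,0,68],[29,-152,0,0,0,0,66],[36,-190,0,0,0,0,66]])

```text
t: 13.82
ee_pos: [532.9, 154.1, 158.1]
orientation: [2.377, -2.05, -0.003]
ft_force: [0.2, -0.7, -0.5]
width: 65.9
```

move_arm(motion=[[7,-38,0,0,0,0,66],[14,-76,0,0,0,0,66],[21,-114,0,0,0,0,66],[28,-152,0,0,0,0,66],[35,-190,0,0,0,0,66]])

```text
t: 14.23
ee_pos: [567.9, -35.8, 158.1]
orientation: [2.377, -2.051, -0.004]
ft_force: [0.8, -0.2, 0.5]
width: 66.3
```

move_arm(motion=[[0,-38,0,0,0,0,66],[0,-42,0,0,0,0,66],[0,-42,0,0,0,0,66],[0,-42,0,0,0,0,66],[0,-42,0,0,0,0,66]])

```text
t: 14.65
ee_pos: [568.4, -74.7, 159.0]
orientation: [2.379, -2.051, -0.003]
ft_force: [0.0, 0.5, 0.4]
width: 65.5
```

```bash
python3 look.py w8.png stamp_mid stapler_mid organiser forms
python3 - <<'E'
import cv2,numpy as np
a=cv2.imread("pics/w7.png");b=cv2.imread("pics/w8.png")
cv2.imwrite("pics/w78.png",np.vstack([a[:290],b[:290]]))
E
```

```text
t 14.65 pos [568.4 -74.7 159. ] jawyaw -81.5 toolz [-0.002  0.001 -1.   ] w 65.5 F [0.  0.5 0.4] q [-0.15  0.43  1.79  0.    0.92  1.27]
stapler_mid 0.66 [132. 236.] [615.5  16.9  31. ]
organiser 0.89 [156. 239.] [587.8  20.6   0. ]
forms 0.81 [274. 515.] [ 489.6 -338.4    0. ]
```

View pics/w78.png

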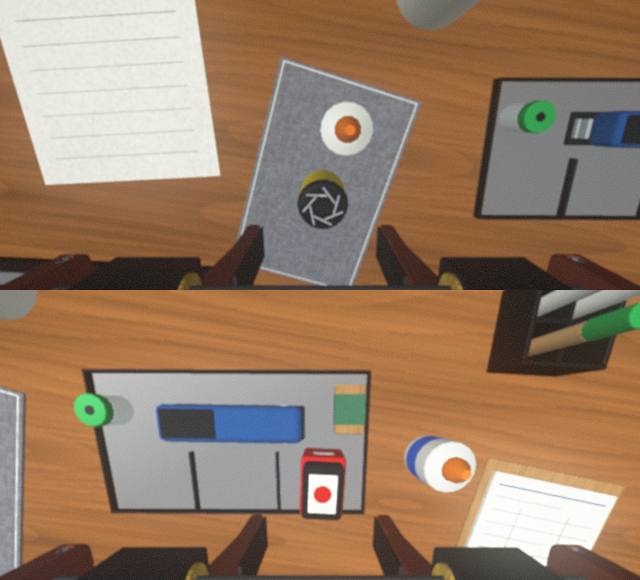

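Both parked things are upright on the pad (347,127 and 323,200 in the upper half). The stamp (322,204) is centred and square to the jaws. I'll take it.

move_arm(motion=[[-0.5,-0.5,-40,0,0,0,66],[-0.5,-0.5,-80,0,0,0,66],[-0.5,-0.5,-110,0,0,0,66],[-0.5,-0.5,-124,0,0,0,66],[-0.5,-0.5,-130,0,0,0,66]])

```text
t: 15.32
ee_pos: [566.7, -75.6, 27.3]
orientation: [2.377, -2.05, -0.006]
ft_force: [-0.3, 0.5, 0.1]
width: 66.2
```

move_arm(motion=[[0,0,0,0,0,0,66],[0,0,0,0,0,0,50],[0,0,0,0,0,0,36],[0,0,0,0,0,0,36],[0,0,0,0,0,0,36]])

```text
t: 15.73
ee_pos: [569.4, -76.6, 31.2]
orientation: [-2.378, 2.052, -0.003]
ft_force: [-0.2, 2.2, 0.8]
width: 43.0
```

move_arm(motion=[[0,0,0,0,0,0,36],[0,0,0,0,0,0,36],[0,0,15,0,0,0,36],[0,0,50,0,0,0,36],[0,0,90,0,0,0,36]])

```text
t: 16.15
ee_pos: [566.5, -76.2, 119.2]
orientation: [2.376, -2.051, -0.007]
ft_force: [0.4, -1.1, -0.3]
width: 42.3
```

move_arm(motion=[[-6,35,20,0,0,0,36],[-13,72,35,0,0,0,36],[-20,110,40,0,0,0,36],[-27,148,40,0,0,0,36],[-34,186,40,0,0,0,36]])

```text
t: 16.57
ee_pos: [534.3, 111.0, 161.2]
orientation: [-2.376, 2.052, -0.002]
ft_force: [0.1, -0.3, -1.2]
width: 42.3
```

move_arm(motion=[[-14,36,0,0,0,0,36],[-28,72,0,0,0,0,36],[-42,108,0,0,0,0,36],[-56,144,0,0,0,0,36],[-70,180,0,0,0,0,36]])

```text
t: 16.98
ee_pos: [463.5, 291.0, 160.3]
orientation: [-2.378, 2.052, -0.0]
ft_force: [1.0, -0.1, -0.6]
width: 42.2
```

move_arm(motion=[[-14,32,0,0,0,0,36],[-28,54,0,0,0,0,36],[-39.5,67.5,0,0,0,0,36],[-39.5,67.5,0,0,0,0,36],[-39.5,67.5,0,0,0,0,36]])

```text
t: 17.4
ee_pos: [424.4, 357.5, 160.1]
orientation: [2.381, -2.05, 0.0]
ft_force: [-0.9, 0.2, -1.4]
width: 42.4
```

move_arm(motion=[[0,0,-38,0,0,0,36],[0,0,-74,0,0,0,36],[0,0,-102,0,0,0,36],[0,0,-118,0,0,0,36],[0,0,-122,0,0,0,36]])

```text
t: 17.82
ee_pos: [424.1, 354.5, 35.1]
orientation: [2.373, -2.051, -0.001]
ft_force: [0.6, 0.1, -0.5]
width: 42.2
```

move_arm(motion=[[0,0,-3,0,0,0,36],[0,0,-5,0,0,0,36],[0,0,-7,0,0,0,36],[0,0,-7,0,0,0,36],[0,0,-7,0,0,0,36]])

```text
t: 18.23
ee_pos: [425.6, 357.4, 31.9]
orientation: [-2.377, 2.052, -0.0]
ft_force: [-0.0, -0.4, -0.8]
width: 42.6
```

move_arm(motion=[[0,0,0,0,0,0,45],[0,0,0,0,0,0,55],[0,0,0,0,0,0,64],[0,0,0,0,0,0,64],[0,0,0,0,0,0,64]])

```text
t: 18.65
ee_pos: [425.1, 357.1, 31.1]
orientation: [-2.378, 2.052, -0.0]
ft_force: [0.5, -0.7, -0.5]
width: 63.8
```

move_arm(motion=[[0,0,30,0,0,0,64],[0,0,68,0,0,0,64],[0,0,105,0,0,0,64],[0,0,131,0,0,0,64],[0,0,131,0,0,0,64]])

```text
t: 19.07
ee_pos: [427.8, 359.3, 167.6]
orientation: [-2.371, 2.046, -0.003]
ft_force: [1.2, 1.1, 1.1]
width: 64.2
```

```bash
python3 look.py w9.png glue_mid clips_mid stamp_mid
```

```text
t 19.07 pos [427.8 359.3 167.6] jawyaw -81.6 toolz [ 0.007  0.006 -1.   ] w 64.2 F [1.2 1.1 1.1] q [0.68 0.39 1.83 0.   0.91 2.1 ]
glue_mid 0.92 [ 47. 370.] [568.7 335.3  52. ]
clips_mid 0.62 [126. 343.] [497.9 347.2  39. ]
stamp_mid 0.39 [ 38. 562.] [602.9 164.4  46. ]
```

move_arm(motion=[[13,-23,0,0,0,0.1038,64],[26,-46,0,0,0,0.2076,64],[39,-69,0,0,0,0.3114,64],[52,-92,0,0,0,0.4152,64],[65,-115,0,0,0,0.519,64]])

```text
t: 19.68
ee_pos: [489.3, 240.5, 159.9]
orientation: [2.827, -1.365, -0.004]
ft_force: [0.4, -0.3, -0.1]
width: 64.5
```

move_arm(motion=[[13,-23,0,0,0,0.1038,64],[26,-46,0,0,0,0.2076,64],[39,-69,0,0,0,0.3114,64],[52,-92,0,0,0,0.4152,64],[65,-115,0,0,0,0.519,64]])

```text
t: 20.1
ee_pos: [554.3, 125.5, 159.8]
orientation: [3.083, -0.594, -0.006]
ft_force: [0.4, 0.8, 0.4]
width: 64.1
```

move_arm(motion=[[13,-23,0,0,0,0.1038,64],[26,-46,0,0,0,0.2076,64],[39,-69,0,0,0,0.3114,64],[52,-92,0,0,0,0.4152,64],[60,-110.5,0,0,0,0.519,64]])

```text
t: 20.52
ee_pos: [614.9, 14.8, 159.7]
orientation: [-3.134, -0.216, 0.005]
ft_force: [0.2, 0.1, -0.6]
width: 64.0
```

move_arm(motion=[[0,0,0,0,0,0,64],[0,0,0,0,0,0,64],[0,0,0,0,0,0,64],[0,0,0,0,0,0,64]])

```text
t: 20.85
ee_pos: [614.1, 17.5, 161.0]
orientation: [-3.134, -0.208, 0.003]
ft_force: [-0.1, 0.5, 0.9]
width: 64.0
```

```bash
python3 look.py w10.png stapler_mid organiser forms
python3 - <<'E'
from h import *
s=get_image("side"); a=s["color"][150:400,150:400,::-1]; w=cv2.imread("pics/w10.png")
cv2.imwrite("pics/w10s.png",np.vstack([w[:290],cv2.resize(a,(310,310)).copy() if 0 else np.hstack([cv2.resize(a,(310,310)),np.zeros((310,330,3),np.uint8)])]))
E
```

```text
t 20.85 pos [614.1  17.5 161. ] jawyaw 7.6 toolz [-0.002  0.    -1.   ] w 64.0 F [-0.1  0.5  0.9] q [ 0.01  0.48  1.7   0.    0.96 -0.12]
stapler_mid 0.55 [190. 325.] [618.6  18.7  31. ]
organiser 0.94 [180. 300.] [589.3  19.9   0. ]
```

View pics/w10s.png

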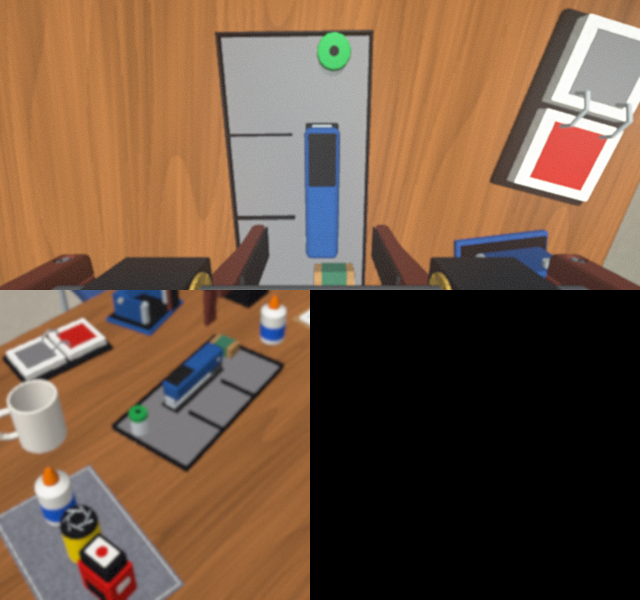

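The pad holds glue, clips and stamp, all upright. The stapler is alone, at (322,190) between the fingers and parallel to them.

Run:
```python
from h import *
im=get_image("wrist"); state()
for c,r,z in((322,123,10),(322,129,58),(322,256,58),(322,158,58),(306,230,58),(337,230,58),(305,150,58),(340,150,58)): print(c,r,onz(im,r,c,z).round(1))
for t in (17,20): print(proj(im,np.array([614.5,t,31])))
for k in("stapler_mid",):
  for n in("scene","side"):
    i=get_image(n); print([(round(r["p"],2),onz(i,*r["location"],31).round(1)) for r in mark_of(i,k)])
```

```text
t 21.15 pos [615.   17.1 162.1] jawyaw 7.6 toolz [ 0.  0. -1.] w 64.1 F [0.7 0.2 0.7] q [ 0.01  0.48  1.7   0.    0.96 -0.13]
322 123 [607.5  86.6  10. ]
322 129 [607.7  81.7  58. ]
322 256 [625.2 -45.1  58. ]
322 158 [611.3  55.4  58. ]
306 230 [605.2 -18.6  58. ]
337 230 [636.2 -14.4  58. ]
305 150 [594.6  60.7  58. ]
340 150 [627.   65.1  58. ]
[319.81995042 190.80123164]
[320.19718502 188.0971529 ]
[(0.75, array([617.4,  16.3,  31. ])), (0.67, array([ 511.3, -343.7,   31. ]))]
[(0.94, array([613.7,  17.9,  31. ]))]
```

move_arm(motion=[[1,1.5,-38,0,0,0,64],[1,1.5,-76,0,0,0,64],[1,1.5,-110,0,0,0,64],[1,1.5,-130,0,0,0,64],[1,1.5,-137,0,0,0,64]])

```text
t: 21.77
ee_pos: [613.6, 18.0, 21.4]
orientation: [-3.134, -0.209, 0.009]
ft_force: [0.1, -0.3, -0.3]
width: 64.1
```

move_arm(motion=[[0,0,0,0,0,0,64],[0,0,0,0,0,0,50],[0,0,0,0,0,0,36],[0,0,0,0,0,0,26],[0,0,0,0,0,0,26]])

```text
t: 22.18
ee_pos: [617.1, 18.0, 26.6]
orientation: [3.135, 0.209, 0.004]
ft_force: [0.4, 0.7, 0.6]
width: 40.7
```

move_arm(motion=[[0,0,0,0,0,0,26],[0,0,0,0,0,0,26],[0,0,3,0,0,0,26],[0,0,20,0,0,0,26],[0,0,55,0,0,0,26]])

```text
t: 22.6
ee_pos: [612.5, 18.0, 76.7]
orientation: [-3.134, -0.209, 0.013]
ft_force: [-0.1, -0.4, -2.1]
width: 33.9
```

move_arm(motion=[[0,0,40,0,0,0,26],[0,0,80,0,0,0,26],[0,0,110,0,0,0,26],[0,0,110,0,0,0,26],[0,0,110,0,0,0,26]])

```text
t: 23.02
ee_pos: [616.9, 18.1, 191.8]
orientation: [3.134, 0.209, 0.006]
ft_force: [-0.6, -0.5, -3.2]
width: 33.9
```

Run:
```python
from h import *
state(); im=get_image("scene"); save(im,"s2.png",(80,140,280,360),2.7)
h=lambda pts,z:np.array([onz(im,r,c,z)[:2] for c,r in pts])
g=cv2.cvtColor(im["color"],cv2.COLOR_RGB2HSV)
m=cv2.inRange(g,(0,0,150),(180,45,255)); m[:, :95]=0; m[:,235:]=0; m[:225]=0; m[355:]=0
m=cv2.morphologyEx(m,cv2.MORPH_CLOSE,np.ones((5,5),np.uint8))
c=max(cv2.findContours(m,0,2)[0],key=cv2.contourArea)
W=h(c[:,0,:].astype(float),8).astype(np.float32)
print(cv2.minAreaRect(W))
print([(round(r["p"],2),onz(im,*r["location"],0).round(1)) for r in mark_of(im,"forms")])
```

```text
t 23.02 pos [616.9  18.1 191.8] jawyaw 7.6 toolz [ 0.004  0.    -1.   ] w 33.9 F [-0.6 -0.5 -3.2] q [ 0.01  0.45  1.67  0.    1.02 -0.12]
((494.1761779785156, -339.586181640625), (148.5911865234375, 211.5355987548828), 86.75823974609375)
[(0.56, array([ 492.2, -341. ,    0. ]))]
```

View pics/s2.png

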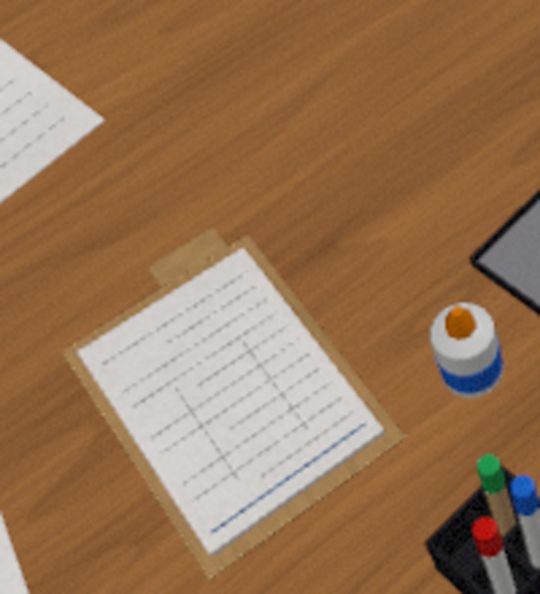

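Sheaf measured 148.6 x 211.5 mm at (494,-340), yaw about -3.2°, which matches the size given. I'll carry the stapler there with a +79.2° turn.

move_arm(motion=[[-8,-24,0,0,0,0.092,26],[-16,-48,0,0,0,0.184,26],[-24,-72,0,0,0,0.276,26],[-32,-96,0,0,0,0.368,26],[-41,-120,0,0,0,0.461,26]])

```text
t: 23.53
ee_pos: [573.1, -102.6, 187.3]
orientation: [-3.0, -0.926, 0.006]
ft_force: [-0.3, -0.2, -2.4]
width: 33.8
```

move_arm(motion=[[-8,-24,0,0,0,0.092,26],[-16,-48,0,0,0,0.184,26],[-24,-72,0,0,0,0.276,26],[-32,-96,0,0,0,0.368,26],[-41,-120,0,0,0,0.461,26]])

```text
t: 23.95
ee_pos: [532.1, -222.4, 187.3]
orientation: [-2.708, -1.586, 0.004]
ft_force: [0.3, 0.1, -3.2]
width: 33.8
```

move_arm(motion=[[-8,-24,0,0,0,0.092,26],[-16,-48,0,0,0,0.184,26],[-24,-72,0,0,0,0.276,26],[-32,-96,0,0,0,0.368,26],[-41,-118,0,0,0,0.46,26]])

```text
t: 24.37
ee_pos: [491.3, -340.4, 187.2]
orientation: [-2.275, -2.161, 0.001]
ft_force: [0.8, 0.2, -1.1]
width: 33.8
```

move_arm(motion=[[0,0,-20,0,0,0,26],[0,0,-50,0,0,0,26],[0,0,-80,0,0,0,26],[0,0,-90,0,0,0,26],[0,0,-90,0,0,0,26]])

```text
t: 24.78
ee_pos: [490.0, -337.8, 95.3]
orientation: [-2.276, -2.152, 0.003]
ft_force: [-0.0, 0.0, -2.8]
width: 33.8
```

move_arm(motion=[[0,0,0,0,0,0,26],[0,0,0,0,0,0,26]])

```text
t: 24.95
ee_pos: [493.7, -340.3, 100.8]
orientation: [2.281, 2.158, 0.0]
ft_force: [1.1, -0.4, -2.2]
width: 34.1
```

```bash
python3 look.py w11.png stapler_mid forms
```

```text
t 24.95 pos [ 493.7 -340.3  100.8] jawyaw 86.8 toolz [ 0.001 -0.001 -1.   ] w 34.1 F [ 1.1 -0.4 -2.2] q [-0.62  0.55  1.76 -0.    0.83 -2.14]
stapler_mid 0.74 [242. 320.] [ 525.5 -341.9   31. ]
```

View pics/w11.png

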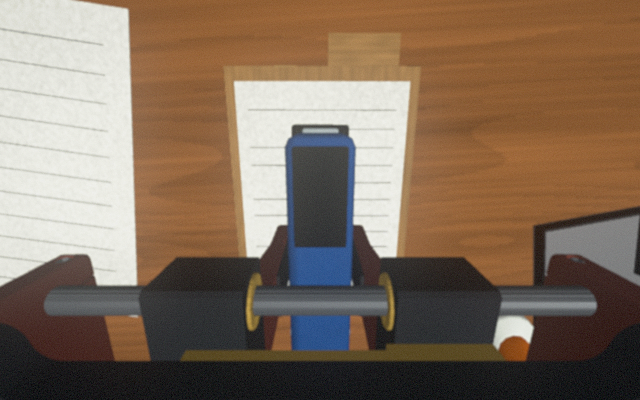

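Run:
```python
from h import *
im=get_image("wrist")
A,B,C,D=[onz(im,r,c,8)[:2] for c,r in((233,82),(411,81),(402,240),(243,240))]
print(A,B,C,D,np.linalg.norm(B-A)); y=(B-A)/np.linalg.norm(B-A); print(np.degrees(np.arctan2(y[1],y[0])), np.degrees(np.arctan2(*(D-A)[::-1])),np.degrees(np.arctan2(*(C-B)[::-1])))
x=np.array([-y[1],y[0]]); x*=np.sign(x[0]); print("centre",(A+B)/2+105*x)
print("stapler end", onz(im,125,320,80), onz(im,137,321,128))
```

```text
[ 386.13359511 -408.04479502] [ 393.55347655 -258.21629214] [ 538.52922649 -262.3599984 ] [ 530.15407394 -418.02121641] 150.01211588842966
87.16488615950638 -3.962597490098538 -1.637185944078269
centre [ 494.7150171  -338.32404109]
stapler end [ 423.86774476 -336.52406654   80.        ] [ 428.45813638 -336.25371245  128.        ]
```

move_arm(motion=[[1.5,1,-30,0,0,0,26],[1.5,1,-52,0,0,0,26],[1.5,1,-62,0,0,0,26],[1.5,1,-64,0,0,0,26],[1.5,1,-66,0,0,0,26]])

```text
t: 25.57
ee_pos: [494.8, -339.1, 34.3]
orientation: [2.282, 2.159, 0.0]
ft_force: [0.6, 0.1, -2.6]
width: 34.0
```

move_arm(motion=[[0,0,-2,0,0,0,26],[0,0,-4,0,0,0,26],[0,0,-4.5,0,0,0,26],[0,0,-4.5,0,0,0,26],[0,0,-4.5,0,0,0,26]])

```text
t: 25.98
ee_pos: [495.0, -339.3, 30.1]
orientation: [2.282, 2.158, 0.0]
ft_force: [0.5, 0.2, -0.2]
width: 33.9
```

move_arm(motion=[[0,0,0,0,0,0,36],[0,0,0,0,0,0,50],[0,0,0,0,0,0,64],[0,0,0,0,0,0,64],[0,0,0,0,0,0,64]])

```text
t: 26.4
ee_pos: [494.6, -339.0, 29.6]
orientation: [2.282, 2.158, 0.0]
ft_force: [0.9, -0.3, 0.3]
width: 59.2
```

move_arm(motion=[[0,0,35,0,0,0,64],[0,0,75,0,0,0,64],[0,0,115,0,0,0,64],[0,0,135.5,0,0,0,64],[0,0,135.5,0,0,0,64]])

```text
t: 26.82
ee_pos: [497.2, -340.9, 170.5]
orientation: [2.276, 2.152, 0.003]
ft_force: [0.7, -0.1, 0.2]
width: 64.1
```

```bash
python3 look.py w12.png stapler_mid forms
python3 - <<'E'
import cv2;a=cv2.imread("pics/w12.png");cv2.imwrite("pics/w12c.png",a[:300,150:500])
E
```

```text
t 26.82 pos [ 497.2 -340.9  170.5] jawyaw 86.8 toolz [ 0.007 -0.005 -1.   ] w 64.1 F [ 0.7 -0.1  0.2] q [-0.62  0.45  1.73 -0.    0.96 -2.14]
stapler_mid 0.8 [184. 321.] [ 492.  -340.2   31. ]
```

View pics/w12c.png

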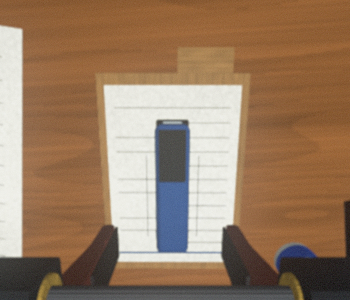

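Stapler stands aligned on the sheaf, at crop (172,185), measured (492,-340). Next I fetch the glue back, turning +0.2026 so the jaws are at the earlier yaw plus a half turn.

move_arm(motion=[[4,38,0,0,0,0.04,70],[8,76,0,0,0,0.08,70],[12,114,0,0,0,0.12,70],[16,152,0,0,0,0.16,70],[20,190,0,0,0,0.2026,70]])

```text
t: 27.38
ee_pos: [513.0, -147.0, 162.8]
orientation: [-2.049, -2.377, 0.002]
ft_force: [0.4, 0.6, 0.4]
width: 69.8
```

move_arm(motion=[[5,38,0,0,0,0,70],[10,76,0,0,0,0,70],[15,114,0,0,0,0,70],[20,152,0,0,0,0,70],[25,190,0,0,0,0,70]])

```text
t: 27.8
ee_pos: [538.1, 42.9, 162.9]
orientation: [-2.051, -2.376, 0.004]
ft_force: [1.0, 0.2, 0.6]
width: 69.6
```

move_arm(motion=[[5,38,0,0,0,0,70],[10,76,0,0,0,0,70],[15,114,0,0,0,0,70],[20,152,0,0,0,0,70],[25,190,0,0,0,0,70]])

```text
t: 28.22
ee_pos: [563.1, 232.5, 162.5]
orientation: [-2.051, -2.377, 0.006]
ft_force: [1.0, -0.3, 0.1]
width: 69.9
```

move_arm(motion=[[3,36,0,0,0,0,70],[5,72,0,0,0,0,70],[7.5,104,0,0,0,0,70],[7.5,104,0,0,0,0,70],[7.5,104,0,0,0,0,70]])

```text
t: 28.63
ee_pos: [570.6, 335.9, 162.2]
orientation: [-2.048, -2.38, 0.006]
ft_force: [0.4, -1.0, 0.1]
width: 69.9
```

```bash
python3 look.py w13.png glue_mid clips_mid stamp_mid
python3 - <<'E'
from h import *
for n in("side","scene"):
  im=get_image(n)
  for k in("glue_mid","clips_mid","stamp_mid"): print(n,k,[(round(r["p"],2),onz(im,*r["location"],Z[k]).round(1)) for r in mark_of(im,k)][:2])
E
```

```text
t 28.63 pos [570.6 335.9 162.2] jawyaw 98.6 toolz [-0.003 -0.002 -1.   ] w 69.9 F [ 0.4 -1.   0.1] q [ 0.51  0.55  1.58 -0.    1.02 -1.21]
glue_mid 0.84 [197. 320.] [571.  336.5  52. ]
clips_mid 0.63 [120. 344.] [494.5 348.3  39. ]
side glue_mid [(0.75, array([ 605.3, -182.2,   52. ])), (0.68, array([570.2, 328.8,  52. ]))]
side clips_mid [(0.83, array([499.6, 340.4,  39. ]))]
side stamp_mid [(0.89, array([428.6, 360.4,  46. ]))]
scene glue_mid [(0.95, array([560.7, 341.6,  52. ])), (0.76, array([ 605.5, -191.3,   52. ]))]
scene clips_mid [(0.55, array([496.6, 347.1,  39. ]))]
scene stamp_mid [(0.8, array([420. , 356.5,  46. ]))]
```

View pics/w13.png

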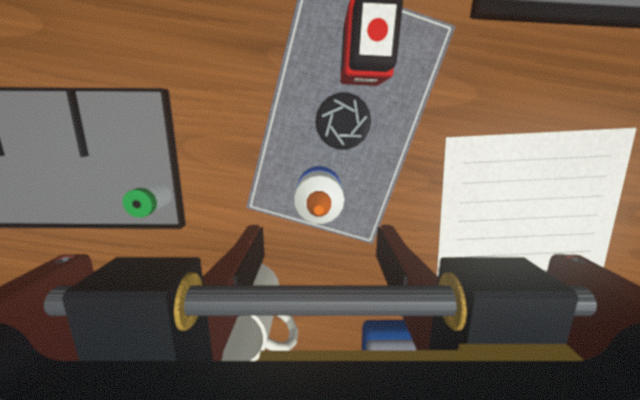

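Glue (320,197) is centred between the fingers. I'll regrip it and return it to (547.5,114.5).

move_arm(motion=[[0,0,-38,0,0,0,70],[0,0,-76,0,0,0,70],[0,0,-108,0,0,0,70],[0,0,-126,0,0,0,70],[0,0,-131.5,0,0,0,70]])

```text
t: 29.65
ee_pos: [569.8, 333.7, 29.7]
orientation: [-2.051, -2.377, 0.009]
ft_force: [-0.2, -0.5, -0.4]
width: 69.8
```

move_arm(motion=[[0,0,0,0,0,0,70],[0,0,0,0,0,0,55],[0,0,0,0,0,0,40],[0,0,0,0,0,0,40],[0,0,0,0,0,0,40]])

```text
t: 30.07
ee_pos: [573.0, 335.6, 35.2]
orientation: [2.052, 2.378, 0.004]
ft_force: [1.2, -0.4, 3.4]
width: 47.6
```

move_arm(motion=[[0,0,0,0,0,0,40],[0,0,0,0,0,0,40],[0,0,10,0,0,0,40],[0,0,40,0,0,0,40],[0,0,80,0,0,0,40]])

```text
t: 30.48
ee_pos: [569.6, 333.7, 111.6]
orientation: [-2.051, -2.377, 0.01]
ft_force: [0.5, 0.3, -1.1]
width: 47.2
```

move_arm(motion=[[-4,-35,15,0,0,0,40],[-8,-73,20,0,0,0,40],[-12,-111,20,0,0,0,40],[-16,-149,20,0,0,0,40],[-20,-187,20,0,0,0,40]])

```text
t: 30.9
ee_pos: [551.5, 146.6, 134.5]
orientation: [2.051, 2.379, 0.001]
ft_force: [1.0, -0.4, -1.1]
width: 47.7
```

move_arm(motion=[[-4.5,-33.5,0,0,0,0,40],[-4.5,-33.5,0,0,0,0,40],[-4.5,-33.5,0,0,0,0,40],[-4.5,-33.5,-20,0,0,0,40],[-4.5,-33.5,-50,0,0,0,40]])

```text
t: 31.32
ee_pos: [550.7, 115.9, 86.1]
orientation: [2.049, 2.375, 0.01]
ft_force: [0.4, 0.2, -1.7]
width: 47.6
```

move_arm(motion=[[0,0,-25,0,0,0,40],[0,0,-38,0,0,0,40],[0,0,-43,0,0,0,40],[0,0,-45,0,0,0,40],[0,0,-46,0,0,0,40]])

```text
t: 31.73
ee_pos: [548.2, 115.1, 38.0]
orientation: [2.051, 2.379, 0.001]
ft_force: [0.2, 0.8, -1.2]
width: 47.6
```

move_arm(motion=[[0,0,-2,0,0,0,40],[0,0,-3.5,0,0,0,40],[0,0,-3.5,0,0,0,40],[0,0,-3.5,0,0,0,40],[0,0,-3.5,0,0,0,40]])

```text
t: 32.15
ee_pos: [548.5, 114.8, 35.1]
orientation: [2.052, 2.377, 0.003]
ft_force: [-0.7, 0.9, 6.1]
width: 48.0
```

move_arm(motion=[[0,0,0,0,0,0,50],[0,0,0,0,0,0,60],[0,0,0,0,0,0,70],[0,0,0,0,0,0,70],[0,0,0,0,0,0,70]])

```text
t: 32.57
ee_pos: [547.4, 114.4, 33.9]
orientation: [-2.053, -2.378, 0.0]
ft_force: [-0.6, 0.2, 0.3]
width: 69.3
```

move_arm(motion=[[0,0,25,0,0,0,70],[0,0,60,0,0,0,70],[0,0,100,0,0,0,70],[0,0,126,0,0,0,70],[0,0,126,0,0,0,70]])

```text
t: 32.98
ee_pos: [550.9, 115.1, 165.5]
orientation: [2.049, 2.374, 0.011]
ft_force: [0.1, -0.7, 0.5]
width: 70.0
```

move_arm(motion=[[-8,38,0,0,0,0,72],[-16,76,0,0,0,0,72],[-24,114,0,0,0,0,72],[-32,152,0,0,0,0,72],[-40,190,0,0,0,0,72]])

```text
t: 33.4
ee_pos: [506.5, 305.8, 159.0]
orientation: [-2.053, -2.378, 0.002]
ft_force: [0.7, -0.7, 0.6]
width: 72.0
```

move_arm(motion=[[-9.5,38,0,0,0,0,72],[-9.5,41.5,0,0,0,0,72],[-9.5,41.5,0,0,0,0,72],[-9.5,41.5,0,0,0,0,72],[-9.5,41.5,0,0,0,0,72]])

```text
t: 33.82
ee_pos: [498.0, 344.6, 159.3]
orientation: [-2.054, -2.377, 0.002]
ft_force: [-0.4, -0.4, 0.9]
width: 72.0
```

```bash
python3 look.py w14.png clips_mid stamp_mid organiser
python3 - <<'E'
from h import *
im=get_image("side")
print([(round(r["p"],2),onz(im,*r["location"],52).round(1)) for r in mark_of(im,"glue_mid")],[(round(r["p"],2),np.round(r["bbox"])) for r in recognise(im,"glue_mid")])
E
```

```text
t 33.82 pos [498.  344.6 159.3] jawyaw 98.4 toolz [-0.001 -0.001 -1.   ] w 72.0 F [-0.4 -0.4  0.9] q [ 0.59  0.47  1.72 -0.    0.95 -1.13]
clips_mid 0.78 [196. 323.] [500.4 347.8  39. ]
organiser 0.64 [221.  48.] [590.1  25.4   0. ]
[(0.9, array([ 600.1, -177.9,   52. ])), (0.89, array([542.6, 115.6,  52. ]))] [(0.98, array([369., 177.,  21.,  39.])), (0.74, array([296., 255.,  24.,  48.]))]
```

move_arm(motion=[[0,0,-38,0,0,0,72],[0,0,-76,0,0,0,72],[0,0,-108,0,0,0,72],[0,0,-126,0,0,0,72],[0,0,-131.5,0,0,0,72]])

```text
t: 34.58
ee_pos: [496.2, 344.5, 25.1]
orientation: [-2.052, -2.377, 0.008]
ft_force: [-0.8, -0.2, 0.8]
width: 72.2
```

move_arm(motion=[[0,0,0,0,0,0,72],[0,0,0,0,0,0,55],[0,0,0,0,0,0,42],[0,0,0,0,0,0,42],[0,0,0,0,0,0,42]])

```text
t: 35.0
ee_pos: [498.9, 346.6, 30.0]
orientation: [2.052, 2.378, 0.004]
ft_force: [-0.2, -0.2, 3.4]
width: 49.9
```

move_arm(motion=[[0,0,0,0,0,0,42],[0,0,0,0,0,0,42],[0,0,20,0,0,0,42],[0,0,60,0,0,0,42],[0,0,100,0,0,0,42]])

```text
t: 35.42
ee_pos: [496.8, 345.2, 128.5]
orientation: [-2.052, -2.378, 0.006]
ft_force: [1.0, 0.9, -0.6]
width: 49.9
```

move_arm(motion=[[0,0,40,0,0,0,42],[8,-38,60,0,0,0,42],[16,-76,60,0,0,0,42],[24,-114,60,0,0,0,42],[32,-152,60,0,0,0,42]])

```text
t: 35.83
ee_pos: [530.2, 192.8, 189.7]
orientation: [2.051, 2.379, 0.003]
ft_force: [0.9, -0.2, -1.5]
width: 49.4
```

move_arm(motion=[[7,-38,0,0,0,0,42],[14,-76,0,0,0,0,42],[21,-114,0,0,0,0,42],[28,-152,0,0,0,0,42],[28.5,-172,0,0,0,0,42]])

```text
t: 36.25
ee_pos: [559.3, 18.5, 189.0]
orientation: [2.054, 2.375, 0.001]
ft_force: [1.0, -0.2, -1.3]
width: 49.6
```

move_arm(motion=[[0,0,0,0,0,0,42],[0,0,0,0,0,0,42],[0,0,-35,0,0,0,42],[0,0,-70,0,0,0,42],[0,0,-105,0,0,0,42]])

```text
t: 36.67
ee_pos: [559.1, 23.6, 83.3]
orientation: [2.05, 2.378, 0.003]
ft_force: [0.7, -0.3, -0.4]
width: 49.4
```

move_arm(motion=[[0,0,-25,0,0,0,42],[0,0,-40,0,0,0,42],[0,0,-46,0,0,0,42],[0,0,-49,0,0,0,42],[0,0,-50,0,0,0,42]])

```text
t: 37.08
ee_pos: [558.8, 23.0, 33.7]
orientation: [2.051, 2.379, 0.0]
ft_force: [0.7, 0.8, -0.9]
width: 49.2
```

move_arm(motion=[[0,0,-2,0,0,0,42],[0,0,-4.5,0,0,0,42],[0,0,-4.5,0,0,0,42],[0,0,-4.5,0,0,0,42],[0,0,-4.5,0,0,0,42]])

```text
t: 37.5
ee_pos: [559.6, 22.1, 29.9]
orientation: [2.052, 2.377, 0.003]
ft_force: [0.6, 1.7, 5.3]
width: 49.7
```

move_arm(motion=[[0,0,0,0,0,0,50],[0,0,0,0,0,0,60],[0,0,0,0,0,0,70],[0,0,0,0,0,0,70],[0,0,0,0,0,0,70]])

```text
t: 37.92
ee_pos: [558.2, 21.9, 28.8]
orientation: [-2.052, -2.378, 0.001]
ft_force: [-0.1, 0.0, -0.7]
width: 69.4
```

move_arm(motion=[[0,0,25,0,0,0,70],[0,0,60,0,0,0,70],[0,0,100,0,0,0,70],[0,0,131,0,0,0,70],[0,0,131,0,0,0,70]])

```text
t: 38.33
ee_pos: [562.2, 22.1, 166.0]
orientation: [2.048, 2.373, 0.01]
ft_force: [1.5, -0.8, 0.3]
width: 69.9
```

move_arm(motion=[[-14,35,0,0,0,0,66],[-28,70,0,0,0,0,66],[-42,105,0,0,0,0,66],[-56,140,0,0,0,0,66],[-70,175,0,0,0,0,66]])

```text
t: 38.75
ee_pos: [487.2, 198.1, 159.3]
orientation: [-2.053, -2.377, 0.001]
ft_force: [-0.0, 0.8, -0.6]
width: 66.1
```

move_arm(motion=[[-14,35,0,0,0,0,66],[-28,70,0,0,0,0,66],[-42,105,0,0,0,0,66],[-56,140,0,0,0,0,66],[-63.5,160,0,0,0,0,66]])

```text
t: 39.17
ee_pos: [423.2, 359.7, 159.2]
orientation: [-2.05, -2.38, 0.001]
ft_force: [0.1, -0.6, 0.7]
width: 66.2
```

move_arm(motion=[[0,0,0,0,0,0,66],[0,0,0,0,0,0,66],[0,0,0,0,0,0,66],[0,0,0,0,0,0,66]])

```text
t: 39.5
ee_pos: [425.3, 355.7, 159.6]
orientation: [2.054, 2.377, -0.002]
ft_force: [-0.4, -0.5, -0.7]
width: 66.0
```

```bash
python3 look.py w15.png stamp_mid
python3 - <<'E'
from h import *
im=get_image("side")
for k in("clips_mid","stamp_mid"): print(k,[(round(r["p"],2),onz(im,*r["location"],Z[k]).round(1)) for r in mark_of(im,k)])
a=cv2.imread("pics/w15.png")[:290]; b=im["color"][150:400,150:400,::-1]
cv2.imwrite("pics/w15s.png",np.hstack([a[:,180:460],cv2.resize(b,(290,290))]))
E
```

```text
t 39.5 pos [425.3 355.7 159.6] jawyaw 98.3 toolz [-0.001 -0.001 -1.   ] w 66.0 F [-0.4 -0.5 -0.7] q [ 0.68  0.4   1.83 -0.    0.9  -1.04]
clips_mid [(0.92, array([559.8,  17.2,  39. ]))]
stamp_mid [(0.74, array([425.8, 357.6,  46. ])), (0.61, array([618.1, -70.3,  46. ]))]
```

View pics/w15s.png

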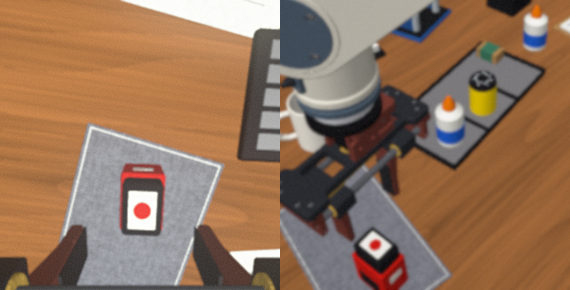

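Glue and clips are upright back in their bays. The stamp (142,212 in the crop) is centred between the fingers. I'll return it last.

move_arm(motion=[[0,0,-38,0,0,0,66],[0,0,-76,0,0,0,66],[0,0,-106,0,0,0,66],[0,0,-124,0,0,0,66],[0,0,-129,0,0,0,66]])

```text
t: 40.17
ee_pos: [423.5, 355.3, 27.9]
orientation: [-2.053, -2.377, 0.008]
ft_force: [-0.5, 0.3, 0.8]
width: 66.0
```

move_arm(motion=[[0,0,0,0,0,0,66],[0,0,0,0,0,0,50],[0,0,0,0,0,0,36],[0,0,0,0,0,0,36],[0,0,0,0,0,0,36]])

```text
t: 40.58
ee_pos: [425.8, 357.6, 32.3]
orientation: [2.052, 2.378, 0.004]
ft_force: [0.4, -2.1, 1.4]
width: 42.8
```

move_arm(motion=[[0,0,0,0,0,0,36],[0,0,0,0,0,0,36],[0,0,20,0,0,0,36],[0,0,60,0,0,0,36],[0,0,100,0,0,0,36]])

```text
t: 41.0
ee_pos: [423.8, 356.1, 131.1]
orientation: [-2.052, -2.378, 0.006]
ft_force: [1.0, 0.8, -0.8]
width: 42.2
```

move_arm(motion=[[0,0,40,0,0,0,36],[12,-30,59,0,0,0,36],[24,-66,59,0,0,0,36],[36,-102,59,0,0,0,36],[48,-138,59,0,0,0,36]])

```text
t: 41.42
ee_pos: [473.3, 217.9, 191.1]
orientation: [2.05, 2.379, 0.003]
ft_force: [0.9, 0.8, -2.4]
width: 42.0
```

move_arm(motion=[[12,-37,0,0,0,0,36],[24,-74,0,0,0,0,36],[36,-111,0,0,0,0,36],[48,-148,0,0,0,0,36],[60,-185,0,0,0,0,36]])

```text
t: 41.83
ee_pos: [533.1, 32.1, 190.4]
orientation: [2.052, 2.378, 0.0]
ft_force: [0.4, -0.4, -1.1]
width: 42.2
```

move_arm(motion=[[12,-37,0,0,0,0,36],[24,-74,0,0,0,0,36],[35.5,-110.5,0,0,0,0,36],[35.5,-110.5,0,0,0,0,36],[35.5,-110.5,0,0,0,0,36]])

```text
t: 42.25
ee_pos: [568.6, -78.2, 190.0]
orientation: [2.057, 2.375, 0.0]
ft_force: [-0.7, 0.4, -1.9]
width: 42.2
```

move_arm(motion=[[0,0,0,0,0,0,36],[0,0,-25,0,0,0,36],[0,0,-60,0,0,0,36],[0,0,-95,0,0,0,36],[0,0,-130,0,0,0,36]])

```text
t: 42.67
ee_pos: [568.4, -74.6, 59.4]
orientation: [2.049, 2.38, 0.001]
ft_force: [0.1, -0.1, -0.6]
width: 42.2
```

move_arm(motion=[[0,0,-15,0,0,0,36],[0,0,-21,0,0,0,36],[0,0,-23,0,0,0,36],[0,0,-24,0,0,0,36],[0,0,-25,0,0,0,36]])

```text
t: 43.08
ee_pos: [569.6, -76.0, 36.4]
orientation: [2.05, 2.378, 0.002]
ft_force: [-0.3, -0.4, -1.2]
width: 42.4
```

move_arm(motion=[[0,0,-2,0,0,0,36],[0,0,-4,0,0,0,36],[0,0,-4,0,0,0,36],[0,0,-4,0,0,0,36],[0,0,-4,0,0,0,36]])

```text
t: 43.5
ee_pos: [569.7, -76.6, 32.3]
orientation: [2.051, 2.377, 0.002]
ft_force: [-0.0, 1.9, 6.6]
width: 42.1
```

move_arm(motion=[[0,0,0,0,0,0,36],[0,0,0,0,0,0,45],[0,0,0,0,0,0,55],[0,0,0,0,0,0,64],[0,0,0,0,0,0,64]])

```text
t: 43.92
ee_pos: [568.4, -76.5, 30.9]
orientation: [-2.053, -2.378, 0.0]
ft_force: [-0.4, -0.2, -0.4]
width: 61.4
```

move_arm(motion=[[0,0,0,0,0,0,64],[0,0,25,0,0,0,64],[0,0,60,0,0,0,64],[0,0,100,0,0,0,64],[0,0,140,0,0,0,64]])

```text
t: 44.33
ee_pos: [567.7, -76.3, 171.8]
orientation: [-2.051, -2.377, 0.002]
ft_force: [0.8, -0.5, -0.1]
width: 63.9
```

move_arm(motion=[[6,20,30,0,0,0,64],[12,40,60,0,0,0,64],[18,60,90,0,0,0,64],[24,80,120,0,0,0,64],[30,96,150,0,0,0,64]])

```text
t: 44.75
ee_pos: [598.3, 20.8, 322.5]
orientation: [-2.052, -2.379, -0.0]
ft_force: [1.2, -1.3, -0.9]
width: 63.9
```

move_arm(motion=[[0,0,0,0,0,0,64],[0,0,0,0,0,0,64],[0,0,0,0,0,0,64],[0,0,0,0,0,0,64]])

```text
t: 45.08
ee_pos: [597.4, 18.9, 319.1]
orientation: [-2.052, -2.376, 0.004]
ft_force: [0.1, -0.4, -0.4]
width: 64.0
```

```bash
python3 look.py w16.png glue_mid clips_mid stamp_mid stapler_mid staples_mid sharpener_mid mug organiser
python3 - <<'E'
from h import *
for n in("side","scene"):
  im=get_image(n); save(im,"end_"+n+".png")
  for k in("glue_mid","clips_mid","stamp_mid","stapler_mid","staples_mid","sharpener_mid","mug"): print(n,k,[(round(r["p"],2),onz(im,*r["location"],Z[k]+4*(k=="stapler_mid")).round(1)) for r in mark_of(im,k)][:2])
a=cv2.imread("pics/w16.png")[:290]; b=cv2.imread("pics/end_scene.png")[100:350,80:480]
cv2.imwrite("pics/end.png",np.vstack([a,np.hstack([cv2.resize(b,(480,300)),np.zeros((300,160,3),np.uint8)])]))
E
```

```text
t 45.08 pos [597.4  18.9 319.1] jawyaw 98.4 toolz [-0.003 -0.    -1.   ] w 64.0 F [ 0.1 -0.4 -0.4] q [ 0.01  0.29  1.59 -0.    1.26 -1.71]
glue_mid 0.96 [158. 181.] [ 609.7 -192.    52. ]
glue_mid 0.63 [146. 385.] [547.  111.1  52. ]
clips_mid 0.87 [145. 324.] [559.3  19.8  39. ]
stamp_mid 0.64 [146. 261.] [574.9 -74.8  46. ]
stapler_mid 0.68 [64. 88.] [ 495.1 -339.7   31. ]
staples_mid 0.9 [185. 248.] [647.2 -96.6  15. ]
sharpener_mid 0.82 [183. 397.] [605.  149.2  25. ]
mug 0.77 [247. 441.] [716.2 264.2  -0. ]
organiser 0.77 [162. 326.] [590.6  29.6   0. ]
side glue_mid [(0.93, array([ 600.9, -185.7,   52. ])), (0.64, array([544.8, 108. ,  52. ]))]
side clips_mid [(0.79, array([556.2,  13.1,  39. ]))]
side stamp_mid [(0.64, array([569. , -75.1,  46. ]))]
side stapler_mid [(0.66, array([ 482.5, -324.7,   35. ]))]
side staples_mid [(0.75, array([645.5, -93.7,  15. ]))]
side sharpener_mid [(0.63, array([599.9, 147.3,  25. ])), (0.23, array([585.9, -96.5,  25. ]))]
side mug [(0.72, array([722. , 259.7,  -0. ]))]
scene glue_mid [(0.68, array([ 615.3, -193.7,   52. ])), (0.59, array([538. , 123.9,  52. ]))]
scene clips_mid [(0.56, array([556.3,  20.2,  39. ]))]
scene stamp_mid [(0.7, array([568.4, -74.9,  46. ]))]
scene stapler_mid [(0.72, array([ 494.7, -336.7,   35. ]))]
scene staples_mid [(0.79, array([648.5, -94. ,  15. ]))]
scene sharpener_mid [(0.76, array([613.8, 150.8,  25. ])), (0.52, array([ 506.1, -343.4,   25. ]))]
scene mug []
```

View pics/end.png

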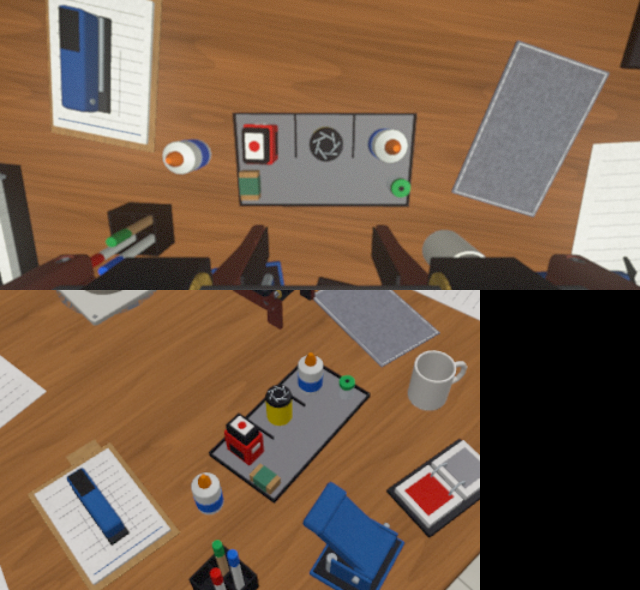

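The final view shows the stapler standing along the sheaf, and glue, clips and stamp upright in their bays. The pad is empty and the bystanders are where they were. I'll hand the job in.

```bash
python3 -c "
from workcell import *
close_job()"
```

```text
the job is handed in; nothing more can be done
```

I did the job in the order asked and handed it in at about 45 s. I moved the glue, the clip pot and the stamp to the felt pad, laid the stapler on the forms, then put the three back.

- **Which glue bottle:** I took the one in the organiser, about 548 mm from the base. The loose look-alike is about 623 mm away, and I left it alone.
- **Stapler:** it stands on its base along the sheaf. The wrist and scene cameras put it at about (495, -338), against a sheaf centre of about (494.5, -339).
- **Returned things:** the glue, the clip pot and the stamp stand upright in their bays. I set each down at the arm pose it was picked from, and the wrist camera put them within a few mm of where they first stood. Its stamp reading was the furthest off, about 6 mm in x.
- **Left alone:** the staple box, the sharpener and the mug read within a few mm of their first positions, up to about 9 mm for the sharpener. The scene camera's network missed the mug, though it shows in the picture in place.
- **Checks that disagreed:**
  - The side camera put the stapler about 20 mm off, with a middling score. I discounted it against the other two cameras and the picture.
  - The network's readings of the glue differ by up to about 15 mm between cameras, as they already did at the start.
- **Contact force:** setting the clip pot on the pad gave a brief 42 N at the wrist, under the 120 N limit. I slowed the later set-downs.

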